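# Slide the tall bottle into its guard

### The job

The tall slim drinks bottle is standing loose in front of the games console. Push it low down, on the plastic cup round its foot and never on the bottle above the cup, so that it slides upright across the board until its foot is wholly inside the three-sided steel guard beside the console. Do not tip it or lift it, leave everything else on the board where it is, and finish with the hand clear of it.

Things in the scene. Friction and masses are not known exactly. Their poses are not given: they have to be found in the camera images.
- bottle: Slim upright bottle, 200 mm tall, 0.24 to 0.48 kg, loose on the board. Its foot is a black plastic cup, a plain cylinder 54 mm in diameter, 60 mm high; above it the metal bottle is 49 mm in diameter up to 148 mm, then narrows to a 32 mm cap. Origin at the centre of its underside, z up along the bottle.
- guard: White steel guard fixed to the board, beside the console: three walls 30 mm high, 4 mm thick, round a bay 72 mm wide (its y), 100 mm deep (its x), without floor or top. Origin on the board at the bay's centre: side walls' inner faces at y = +-36 mm, back wall's at x = +50, open end at x = -50, then lips 21 mm long flaring to a mouth 94 mm wide. +x points from the open end into the bay.
- console: Grey games console with a power knob, fixed to the board, 190 mm (x) by 200 mm (y), 50 mm high in front and 66 mm at the back (knob top 65 mm). Origin on the board, 55 mm behind its front face (the face towards the robot), centred in y.
- joystick: Loose joystick: base 90 x 90 x 32 mm, stick up to 140 mm high. Leave alone. Origin at the centre of its underside.
- cartridge_a: Loose flat black cartridge, 100 (x) x 70 (y) x 18 mm. Leave alone. Origin at the centre of its underside.
- cartridge_b: Second black cartridge, same size. Leave alone. Origin at the centre of its underside.
- coaster: Loose white ceramic coaster, 96 mm in diameter, 8 mm thick. Leave alone. Origin at the centre of its underside.
- mug: Loose mug, 80 mm in diameter, 95 mm high, handle along its +y. Leave alone. Origin at the centre of its underside.
- jar: Loose small jar, 42 mm in diameter, 55 mm high, between guard and console. Leave alone. Origin at the centre of its underside.
- bottle_top: The part of the bottle above the foot cup (60 to 200 mm above the underside), not to be touched. Rigid with the bottle, its origin is the bottle's origin.

How it is judged:
By the outcome, as a careful person would: the job done as asked, in the order asked, and still so for the second after the job is handed in, with the robot touching nothing.
It also fails if it takes over 64 s, if anything falls off the work surface, if the arm or the gripper's body presses on something with over 40 N, if the wrist force passes 120 N, or if a joint passes its speed limit or range.

### The arm

A 6-joint arm with a two-finger parallel gripper is mounted at the origin on the work surface. World frame = base frame: x ahead of the robot, y to its left, z up, the work surface at z = 0. Lengths are in m, angles in rad, forces in N, time in s.
With the tool pointing down it reaches from about 0.425 to 0.95 m from the base axis. Payload 3.5 kg.
Tool frame: the origin (TCP) lies at the very end of the fingers, on their centre line; the grasp point (between the pads) lies 19 mm behind it; x points along the fingers, z is the direction in which the jaws open and shut, and the axes are right-handed (so a half turn about x gives the same grasp; the last joint's range is limited). The gripper opens to 85 mm and grips with 20 to 120 N. Pads are 22 mm wide; open, the fingers measure 114 mm over their backs; the gripper's body (76 mm by 85 mm) begins 54 mm behind the grasp point. The pads swing forward as they close: fully open they stand 13 mm farther back than shut.
Start: joints at [-1.451, 0.286, 1.577, -0, 1.279, -0.15], TCP at [0.18, -0.651, 0.231] pointing down, gripper open.
Joint ranges: [-2.77, 2.77], [-0.9, 2.22], [0.21, 2.48], [-1.53, 4.67], [0.24, 2.81], [-2.84, 2.84]. Speed limits (rad/s): [2.79, 2.79, 3.14, 3.14, 3.14, 3.14].

### API

Orientations are given as a unit quaternion [x, y, z, w].
In Python, from plant import ctrl, cams gives the robot as it stands.
- The arm moves only by the tool play_rows, never from a script. Its argument "rows" is a list of rows, each a list of 3 entries, a list of its own where there are three numbers: the opening in per cent of the stroke, from 0 (shut) to 100 (fully open), then the shift along the tool's x, y, z in units of 0.3 m (1.0 is 0.3 m), then the turn, a rotation vector about the tool's x, y, z in units of pi/2 rad (1.0 is pi/2 rad). A call has 1 to 10 rows; each row is the pose to reach, as a shift and turn from the pose commanded when the call began, along the tool's axes at that moment; what a row does not reach only later rows make up. A row lasts 1/12 s, in which the tool goes at most 41.7 mm and 7.16 degrees, less where a joint would pass 70% of its speed; a pose out of reach is approached as far as the arm can. A call with a number of a shift or a turn outside -1 to 1 is refused whole. A call with a gripper value outside its range is refused whole. The fingers move at their own pace and stop on an object; "force" is the grip in N (left out, the last holds). Time passes only in rows, so rows that repeat a pose let the fingers close. It gives the time, the measured TCP pose, the force and the opening at its end, in the units of the state.
- ctrl.get_state(): the state, without advancing time (a new reading comes with each control period).
- cams.read_camera(name): name is "scene" or "side" or "wrist"; returns a dict with "color" (420x560x3 uint8, red, green, blue), "fx", "fy", "cx", "cy" (pixels), "k1" (the pictures are not rectified: a ray, as slopes to the right and down, at radius r is drawn at 1 + k1 r^2 times it, then the intrinsics apply), "view" (4x4, takes a point from world to camera coordinates). Camera axes: x right, y down, z forward; pixel columns grow to the right and rows downward; lengths in m; the calibration is good to about 2 mm. A picture is of the moment at which its call begins. There is no depth.
- ctrl.sign_off(): hands the job in, once; it reports no verdict.
The state is a dict: "time": time; "qpos": joint angles; "dq": joint speeds; "joint_efforts": joint torques, N m; "eef_pos": TCP position; "tcp_rot": TCP orientation; "contact_force": force on the tool from outside, world axes, zero at the start; "wrist_torque": the same for the moment, N m; "opening": opening from 0.0 (shut) to 1.0 (fully open).
Only numpy, scipy, OpenCV 4.12 (cv2) and the standard library are available. Lean on these libraries where they do the work, as an engineer would, in place of code of your own. Each camera call takes 0.05 s, during which the arm holds its last target. There are 200 camera calls.

## Working session

There is one attempt and no reset: what is moved stays moved. The work goes in short steps, Python scripts to look and compute and a tool call to move; the robot and the scene stay as the last step left them, time stands still between calls to the robot, and variables do not carry over. Pictures are saved under pics/ and viewed, about 8 in all and at most 12, crops included, and the job is handed in when it is done.

Besides the shell and the picture viewer there is one more tool, called after ">>>" in YAML: its name, and indented under it one key for each argument. play_rows: Moves the arm, as the interface text tells. Shifts and turns lie within -1 to 1; 1 stands for 0.3 m of shift or pi/2 rad of turn. Its arguments: {"type":"object","properties":{"rows":{"type":"array"},"force":{"type":"number"}},"required":["rows"]}

```bash
mkdir -p pics; cat > h.py <<'E'
import numpy as np, cv2
from scipy.spatial.transform import Rotation as R
from plant import ctrl, cams
def snap(n,f):
    c=cams.read_camera(n); cv2.imwrite('pics/'+f,c['color'][:,:,::-1]); np.savez('pics/'+n+'.npz',**c); return c
def load(n): return np.load('pics/'+n+'.npz')
def ray(c,u,v):
    d=np.array([(u-c['cx'])/c['fx'],(v-c['cy'])/c['fy']]); s=d.copy()
    for _ in range(20): s=d/(1+c['k1']*(s@s))
    V=c['view']; Rt=V[:3,:3].T; return -Rt@V[:3,3], Rt@np.array([*s,1.])
def onz(c,u,v,z=0):
    o,d=ray(c,u,v); return (o+d*(z-o[2])/d[2])
def proj(c,p):
    q=c['view'][:3,:3]@np.array(p)+c['view'][:3,3]; s=q[:2]/q[2]; s=s*(1+c['k1']*(s@s))
    return s*[c['fx'],c['fy']]+[c['cx'],c['cy']]
E
python3 - <<'E'
from h import *
a=snap('scene','s0.png');b=snap('side','d0.png')
for c in(a,b):
    o,_=ray(c,280,210);print(o,c['fx'],c['k1'])
s=ctrl.get_state();print(s['eef_pos'],s['tcp_rot'],s['contact_force'])
E
```

```text
[ 1.03743845 -0.38843683  0.80232178] 430.4911526751362 -0.0014577399952738638
[0.42630508 0.7473031  0.6730295 ] 383.38457887586463 -0.03275734506508443
[ 0.17986781 -0.64997327  0.23005032] [ 0.42876421  0.56324259 -0.42765596  0.56216493] [-0.82077343  0.33462289 -0.33116168]
```

View pics/s0.png

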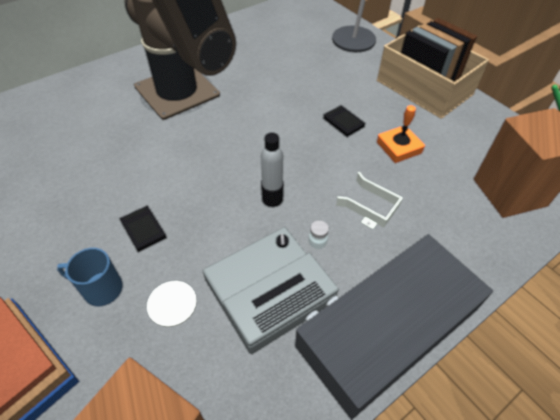

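View pics/d0.png

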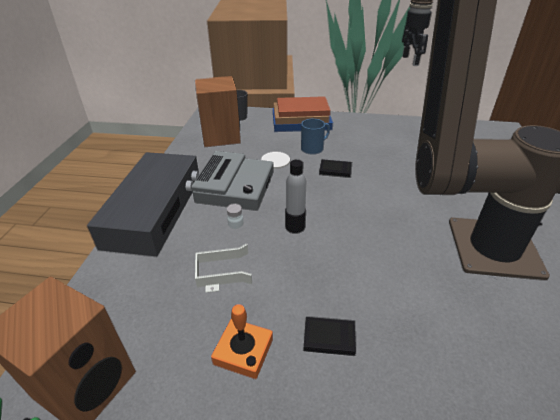

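The scene view has the bottle at about (272,195), the guard at about (375,197) and the jar at (319,230). The side view has the bottle foot at (295,222) and the guard at (222,265). Next, enlarged crops.

```bash
python3 - <<'E'
from h import *
for n,(u,v,w,h) in dict(scene=(240,120,180,135),side=(180,150,180,135)).items():
    im=load(n)['color'][v:v+h,u:u+w,::-1]
    im=cv2.resize(im,None,fx=4,fy=4,interpolation=cv2.INTER_CUBIC)
    for k in range(0,w,20): cv2.putText(im,str(u+k),(4*k,10),0,.35,(0,0,255),1); cv2.line(im,(4*k,12),(4*k,18),(0,0,255),1)
    for k in range(0,h,20): cv2.putText(im,str(v+k),(0,4*k+4),0,.35,(0,0,255),1)
    cv2.imwrite(f'pics/crop_{n}.png',im)
E
```

```text
(no output)
```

View pics/crop_scene.png

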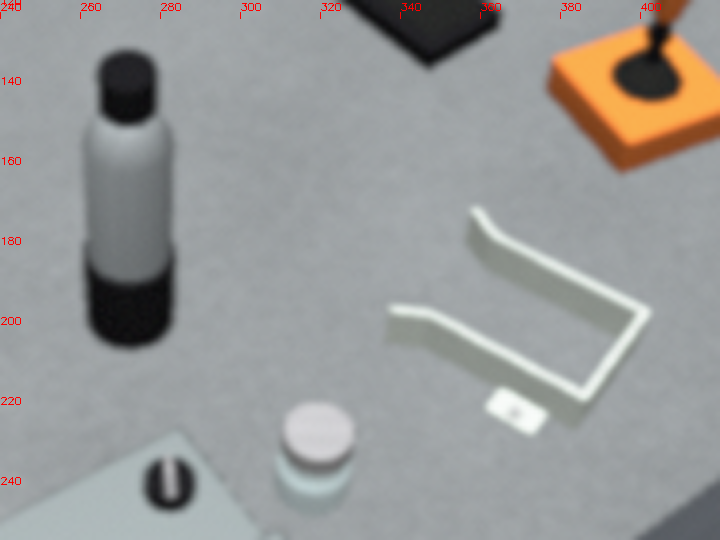

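View pics/crop_side.png

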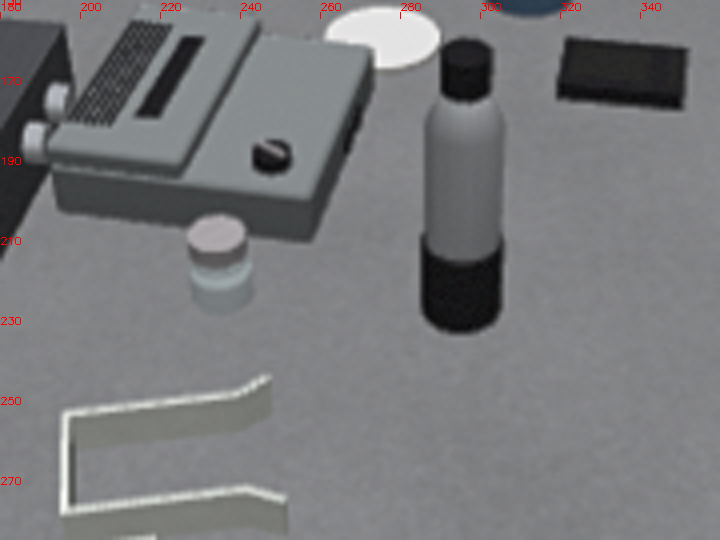

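```bash
python3 - <<'E'
from h import *
from scipy.optimize import least_squares
S=dict(scene=[(402.5,198),(385.75,219.5),(364.25,179),(348.25,199),(358.75,172),(337.5,197)],
 side=[(196.25,278),(196.5,253),(241.25,272.25),(239.5,249),(251.5,275),(247,244.5)])
for n in S: print(n,[onz(load(n),*p,.03)[:2].round(3).tolist() for p in S[n]])
M=np.array([(.052,-.038),(.052,.038),(-.05,-.038),(-.05,.038),(-.071,-.049),(-.071,.049)])
# candidate sign of y resolved by res
def f(x,c,names):
    r=[]
    for n in names:
        C=load(n)
        for m,p in zip(M*[1,c],S[n]):
            q=np.array([[np.cos(x[2]),-np.sin(x[2])],[np.sin(x[2]),np.cos(x[2])]])@m+x[:2]
            r+=list(proj(C,[*q,.03])-p)
    return r
for names in(['scene'],['side'],['scene','side']):
  for c in(1,-1):
    s=least_squares(f,[.6,.15,0],args=(c,names));print(names,c,s.x.round(4),np.sqrt(np.mean(s.fun**2)).round(2))
for n,t,b in(('scene',(271.75,138),(272.5,206.75)),('side',(296.5,163),(295.25,233.2))):
    C=load(n);T=onz(C,*t,.2)[:2];o=ray(C,0,0)[0][:2];B=onz(C,*b,0)[:2];B=B-(o-B)/np.linalg.norm(o-B)*.027;print(n,T.round(4),B.round(4))
for n,t,r in(('scene',(319.75,228),.055),('side',(234.5,208),.055),('scene',(283,230),.05),('side',(257,210),.05)): print(n,onz(load(n),*t,r).round(3))
for n,ps in(('scene',[(285,227.5),(310,255)]),('side',[(273,161.5),(256.5,199)])):
  for p in ps: print('console',n,onz(load(n),*p,.05).round(3))
print('joy/cart', [onz(load('side'),*p,.018).round(3) for p in((311,317),(355,319),(355,350),(305,348),(215,345),(270,340),(238,322))])
E
```

```text
scene [[0.702, 0.221], [0.723, 0.144], [0.606, 0.189], [0.63, 0.116], [0.581, 0.194], [0.61, 0.1]]
side [[0.694, 0.223], [0.718, 0.149], [0.6, 0.193], [0.62, 0.122], [0.576, 0.198], [0.606, 0.105]]
['scene'] 1 [0.6573 0.1788 0.6992] 19.65
['scene'] -1 [0.664  0.1674 0.2932] 0.46
['side'] 1 [0.6589 0.1675 0.3714] 18.76
['side'] -1 [0.6578 0.1716 0.2971] 0.46
['scene', 'side'] 1 [0.6585 0.1733 0.5244] 19.31
['scene', 'side'] -1 [0.6606 0.1695 0.2952] 1.03
scene [ 0.5085 -0.0134] [ 0.5035 -0.0098]
side [ 0.5021 -0.0041] [ 0.5019 -0.0101]
scene [ 0.666 -0.003  0.055]
side [0.659 0.002 0.055]
scene [ 0.622 -0.067  0.05 ]
side [ 0.602 -0.003  0.05 ]
console scene [ 0.619 -0.059  0.05 ]
console scene [ 0.704 -0.059  0.05 ]
console side [ 0.598 -0.241  0.05 ]
console side [ 0.612 -0.049  0.05 ]
joy/cart [array([0.437, 0.281, 0.018]), array([0.349, 0.273, 0.018]), array([0.349, 0.343, 0.018]), array([0.442, 0.351, 0.018]), array([0.612, 0.369, 0.018]), array([0.51 , 0.344, 0.018]), array([0.581, 0.313, 0.018])]
```

```bash
cat >> h.py <<'E'
G=np.array([.6606,.1695]);U=np.array([np.cos(.295),np.sin(.295)]);N=np.array([-U[1],U[0]]);B=np.array([.503,-.010])
def ori(a,t,s=1):
    a,t=np.radians([a,t]); x=np.array([np.sin(t)*np.cos(a),np.sin(t)*np.sin(a),-np.cos(t)]); z=s*np.array([-np.sin(a),np.cos(a),0])
    return R.from_matrix(np.c_[x,np.cross(z,x),z])
def plan(p,o):
    s=ctrl.get_state(); r=R.from_quat(s['tcp_rot']); 
    d=r.inv().apply(np.array(p)-s['eef_pos'])/.3; w=(r.inv()*o).as_rotvec()/(np.pi/2)
    print('shift',d.round(3).tolist(),'turn',w.round(3).tolist(),'m',(np.linalg.norm(d)*.3).round(3),'deg',(np.linalg.norm(w)*90).round(1))
def st():
    s=ctrl.get_state(); M=R.from_quat(s['tcp_rot']).as_matrix()
    print('t',s['time'],'p',s['eef_pos'].round(4) if hasattr(s['eef_pos'],'round') else s['eef_pos'],'x',M[:,0].round(3),'z',M[:,2].round(3),'q',np.round(s['qpos'],2),'F',np.round(s['contact_force'],1),'op',s['opening'])
E
python3 - <<'E'
from h import *
st()
d=np.array([np.cos(np.radians(68)),np.sin(np.radians(68))])
p=B-.12*d;print(p)
for s in(1,-1): plan([*p,.2],ori(68,40,s))
for n in('scene','side'): print([onz(load(n),*q,.018)[:2].round(3) for q in(((143,228),(165,237),(120,218)) if n=='scene' else ((337,168),))])
E
```

```text
t 0.1 p [ 0.1799 -0.65    0.2301] x [-0.     0.002 -1.   ] z [ 0.267 -0.964 -0.002] q [-1.45  0.29  1.58 -0.    1.28 -0.15] F [-0.8  0.3 -0.3] op 1.002217106152668
[ 0.45804721 -0.12126206]
shift [0.104, 1.363, -1.451] turn [1.347, 0.489, -0.241] m 0.598 deg 130.8
shift [0.104, 1.363, -1.451] turn [-0.56, 0.202, 0.412] m 0.598 deg 65.1
[array([ 0.417, -0.3  ]), array([ 0.467, -0.272]), array([ 0.361, -0.33 ])]
[array([ 0.402, -0.281])]
```

>>> play_rows:
  rows:
    - [28, [0.05, 0.68, -0.72], [-0.28, 0.1, 0.2]]
    - [28, [0.05, 0.68, -0.72], [-0.28, 0.1, 0.2]]
    - [28, [0.05, 0.68, -0.72], [-0.28, 0.1, 0.2]]
    - [28, [0.05, 0.68, -0.72], [-0.28, 0.1, 0.2]]
    - [28, [0.05, 0.68, -0.72], [-0.28, 0.1, 0.2]]
    - [28, [0.05, 0.68, -0.72], [-0.28, 0.1, 0.2]]
    - [28, [0.05, 0.68, -0.72], [-0.28, 0.1, 0.2]]
    - [28, [0.05, 0.68, -0.72], [-0.28, 0.1, 0.2]]
    - [28, [0.05, 0.68, -0.72], [-0.28, 0.1, 0.2]]
    - [28, [0.05, 0.68, -0.72], [-0.28, 0.1, 0.2]]
  force: 20

```text
time: 0.93
eef_pos: [0.319, -0.3882, 0.2164]
tcp_rot: [0.409, 0.611, -0.169, 0.656]
contact_force: [-1.0, -0.5, -0.0]
opening: 0.282
```

```bash
python3 - <<'E'
from h import *
st()
plan([.458,-.121,.2],ori(68,40,-1))
E
```

```text
t 0.9333 p [ 0.319  -0.3882  0.2164] x [ 0.197  0.278 -0.94 ] z [ 0.664 -0.744 -0.081] q [-1.23 -0.    1.96  0.29  1.4  -0.45] F [-1.  -0.5 -0. ] op 0.28164168744026574
shift [0.39, 0.858, -0.35] turn [-0.28, 0.101, 0.213] m 0.302 deg 32.9
```

>>> play_rows:
  rows:
    - [28, [0.39, 0.86, -0.35], [-0.28, 0.1, 0.21]]
    - [28, [0.39, 0.86, -0.35], [-0.28, 0.1, 0.21]]
    - [28, [0.39, 0.86, -0.35], [-0.28, 0.1, 0.21]]
    - [28, [0.39, 0.86, -0.35], [-0.28, 0.1, 0.21]]
    - [28, [0.39, 0.86, -0.35], [-0.28, 0.1, 0.21]]
    - [28, [0.39, 0.86, -0.35], [-0.28, 0.1, 0.21]]
    - [28, [0.39, 0.86, -0.35], [-0.28, 0.1, 0.21]]
    - [28, [0.39, 0.86, -0.35], [-0.28, 0.1, 0.21]]
    - [28, [0.39, 0.86, -0.35], [-0.28, 0.1, 0.21]]
    - [28, [0.39, 0.86, -0.35], [-0.28, 0.1, 0.21]]

```text
time: 1.77
eef_pos: [0.4589, -0.1219, 0.2006]
tcp_rot: [0.363, 0.607, 0.109, 0.699]
contact_force: [-0.3, -0.5, -0.0]
opening: 0.283
```

```bash
python3 - <<'E'
from h import *
st()
d=np.array([np.cos(np.radians(68)),np.sin(np.radians(68))])
plan([*(B-.09*d),.03],ori(68,42,-1))
snap('scene','s1.png');snap('side','d1.png')
E
```

```text
t 1.7667 p [ 0.4589 -0.1219  0.2006] x [ 0.24   0.592 -0.769] z [ 0.927 -0.375  0.001] q [-0.81 -0.05  2.12  0.63  1.43 -0.63] F [-0.3 -0.5 -0. ] op 0.2833332328799812
shift [0.502, -0.285, -0.004] turn [-0.0, 0.001, 0.026] m 0.173 deg 2.3
```

>>> play_rows:
  rows:
    - [28, [0.2, -0.11, 0], [0, 0, 0.02]]
    - [28, [0.3, -0.17, 0], [0, 0, 0.02]]
    - [28, [0.4, -0.23, 0], [0, 0, 0.02]]
    - [28, [0.5, -0.28, 0], [0, 0, 0.02]]
    - [28, [0.5, -0.28, 0], [0, 0, 0.02]]
    - [28, [0.5, -0.28, 0], [0, 0, 0.02]]

```text
time: 2.37
eef_pos: [0.4688, -0.0912, 0.0294]
tcp_rot: [0.375, 0.602, 0.12, 0.694]
contact_force: [0.0, -0.5, 0.6]
opening: 0.279
```

```bash
python3 - <<'E'
from h import *
st()
d=np.array([np.cos(np.radians(68)),np.sin(np.radians(68))])
plan([*(B-.05*d),.025],ori(68,42,-1))
a=snap('scene','s2.png');b=snap('side','d2.png')
f=lambda im,u,v:cv2.resize(im[v:v+150,u:u+100,::-1],None,fx=4,fy=4,interpolation=cv2.INTER_CUBIC)
cv2.imwrite('pics/c2.png',np.hstack([f(a['color'],210,110),f(b['color'],265,120)]))
E
```

```text
t 2.3667 p [ 0.4688 -0.0912  0.0294] x [ 0.246  0.619 -0.746] z [ 0.926 -0.376 -0.007] q [-0.76  0.26  2.19  0.75  1.14 -0.85] F [ 0.  -0.5  0.6] op 0.27861144691676204
shift [0.096, 0.085, 0.004] turn [-0.004, -0.002, 0.003] m 0.038 deg 0.5
```

View pics/c2.png

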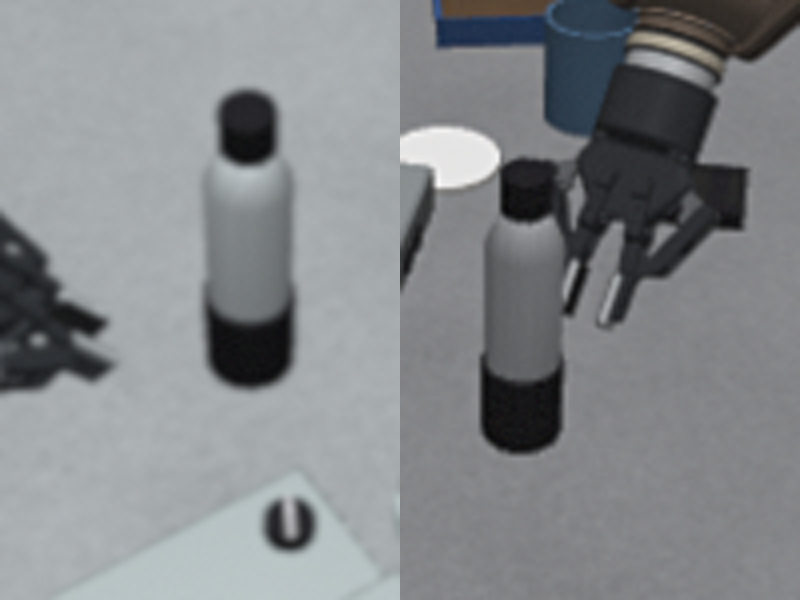

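>>> play_rows:
  rows:
    - [28, [0.065, 0.035, 0], [0, 0, 0]]
    - [28, [0.11, 0.07, 0], [0, 0, 0]]
    - [28, [0.14, 0.1, 0], [0, 0, 0]]
    - [28, [0.15, 0.11, 0], [0, 0, 0]]
    - [28, [0.158, 0.118, 0], [0, 0, 0]]
    - [28, [0.166, 0.127, 0], [0, 0, 0]]
    - [28, [0.174, 0.136, 0], [0, 0, 0]]
    - [28, [0.182, 0.145, 0], [0, 0, 0]]
    - [28, [0.19, 0.154, 0], [0, 0, 0]]
    - [28, [0.198, 0.163, 0], [0, 0, 0]]

```text
time: 3.3
eef_pos: [0.4996, -0.0215, 0.0198]
tcp_rot: [0.373, 0.6, 0.12, 0.697]
contact_force: [-0.2, -3.3, 2.1]
opening: 0.28
```

```bash
python3 - <<'E'
from h import *
st()
a=snap('scene','s3.png');b=snap('side','d3.png')
s=ctrl.get_state();d=np.array([np.cos(np.radians(68)),np.sin(np.radians(68))])
plan([*(np.array([.565,.14])-.022*d),.018],ori(68,42,-1))
f=lambda im,u,v:cv2.resize(im[v:v+150,u:u+100,::-1],None,fx=4,fy=4,interpolation=cv2.INTER_CUBIC)
cv2.imwrite('pics/c3.png',np.hstack([f(a['color'],210,110),f(b['color'],250,120)]))
E
```

```text
t 3.3 p [ 0.4996 -0.0215  0.0198] x [ 0.25   0.614 -0.748] z [ 0.927 -0.376  0.001] q [-0.6   0.27  2.2   0.85  1.05 -0.79] F [-0.2 -3.3  2.1] op 0.27956313374443786
shift [0.339, 0.375, 0.002] turn [-0.0, 0.0, 0.005] m 0.152 deg 0.4
```

View pics/c3.png

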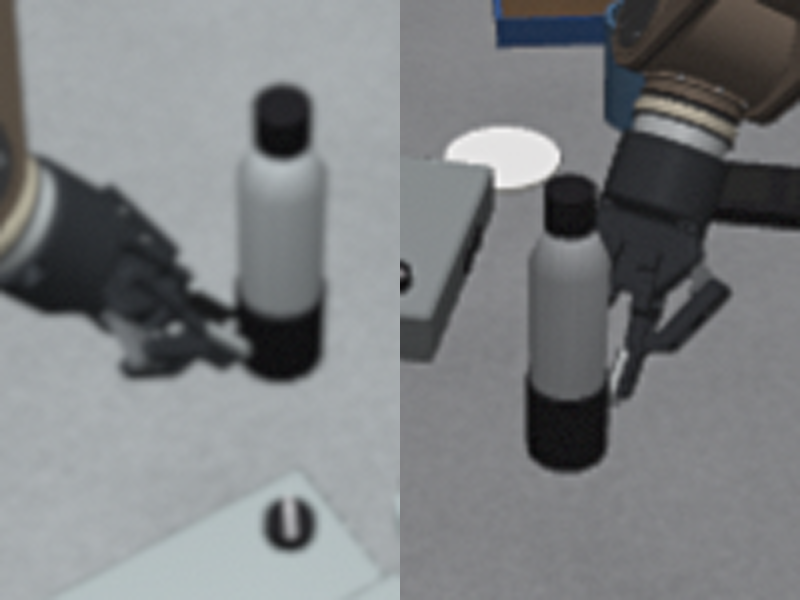

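```bash
cat >> h.py <<'E'
def foot(n,u,v):
    C=load(n);o=ray(C,0,0)[0][:2];b=onz(C,u,v,0)[:2];return b-(o-b)/np.linalg.norm(o-b)*.027
E
python3 - <<'E'
from h import *
P=[foot('scene',280.25,205.25),foot('side',291.75,237.75)];print(P)
b=np.mean(P,0);t=ctrl.get_state()['eef_pos'][:2];v=b-t;print(b,np.hypot(*v),np.degrees(np.arctan2(v[1],v[0])))
E
```

```text
[array([0.51109596, 0.00838025]), array([0.50914755, 0.00818109])]
[0.51012175 0.00828067] 0.031002241364031798 69.29663793156234
```

>>> play_rows:
  rows:
    - [28, [0.011, 0.0125, 0], [0, 0, 0]]
    - [28, [0.022, 0.025, 0], [0, 0, 0]]
    - [28, [0.033, 0.0375, 0], [0, 0, 0]]
    - [28, [0.044, 0.05, 0], [0, 0, 0]]
    - [28, [0.055, 0.0625, 0], [0, 0, 0]]
    - [28, [0.066, 0.075, 0], [0, 0, 0]]
    - [28, [0.077, 0.0875, 0], [0, 0, 0]]
    - [28, [0.088, 0.1, 0], [0, 0, 0]]
    - [28, [0.099, 0.1125, 0], [0, 0, 0]]
    - [28, [0.11, 0.125, 0], [0, 0, 0]]

```text
time: 4.23
eef_pos: [0.5176, 0.0259, 0.0194]
tcp_rot: [0.373, 0.601, 0.12, 0.697]
contact_force: [-1.3, -1.7, -0.7]
opening: 0.278
```

>>> play_rows:
  rows:
    - [28, [0.011, 0.0125, 0], [0, 0, 0]]
    - [28, [0.022, 0.025, 0], [0, 0, 0]]
    - [28, [0.033, 0.0375, 0], [0, 0, 0]]
    - [28, [0.044, 0.05, 0], [0, 0, 0]]
    - [28, [0.055, 0.0625, 0], [0, 0, 0]]
    - [28, [0.066, 0.075, 0], [0, 0, 0]]
    - [28, [0.077, 0.0875, 0], [0, 0, 0]]
    - [28, [0.088, 0.1, 0], [0, 0, 0]]
    - [28, [0.099, 0.1125, 0], [0, 0, 0]]
    - [28, [0.11, 0.125, 0], [0, 0, 0]]

```text
time: 5.07
eef_pos: [0.5365, 0.0721, 0.0198]
tcp_rot: [0.373, 0.601, 0.12, 0.697]
contact_force: [-0.6, -1.2, -0.6]
opening: 0.281
```

```bash
python3 - <<'E'
from h import *
st()
a=snap('scene','s4.png');b=snap('side','d4.png')
f=lambda im,u,v:cv2.resize(im[v:v+150,u:u+100,::-1],None,fx=4,fy=4,interpolation=cv2.INTER_CUBIC)
cv2.imwrite('pics/c4.png',np.hstack([f(a['color'],260,90),f(b['color'],220,140)]))
E
```

```text
t 5.0667 p [0.5365 0.0721 0.0198] x [ 0.249  0.615 -0.748] z [ 0.927 -0.375 -0.   ] q [-0.38  0.29  2.17  0.96  0.95 -0.69] F [-0.6 -1.2 -0.6] op 0.2810822039584586
```

View pics/c4.png

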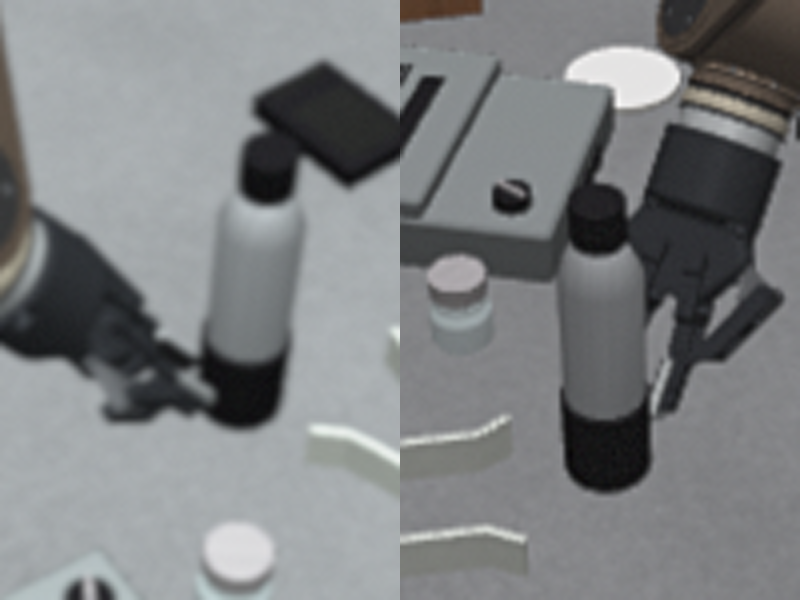

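>>> play_rows:
  rows:
    - [28, [0.011, 0.0125, 0], [0, 0, 0]]
    - [28, [0.022, 0.025, 0], [0, 0, 0]]
    - [28, [0.033, 0.0375, 0], [0, 0, 0]]
    - [28, [0.044, 0.05, 0], [0, 0, 0]]
    - [28, [0.055, 0.0625, 0], [0, 0, 0]]
    - [28, [0.066, 0.075, 0], [0, 0, 0]]
    - [28, [0.077, 0.0875, 0], [0, 0, 0]]
    - [28, [0.085, 0.097, 0], [0, 0, 0]]
    - [28, [0.092, 0.104, 0], [0, 0, 0]]
    - [28, [0.092, 0.104, 0], [0, 0, 0]]

```text
time: 6.0
eef_pos: [0.5521, 0.1109, 0.02]
tcp_rot: [0.373, 0.601, 0.12, 0.697]
contact_force: [0.3, 0.2, 0.8]
opening: 0.281
```

>>> play_rows:
  rows:
    - [28, [-0.01, -0.012, 0], [0, 0, 0]]
    - [28, [-0.03, -0.035, 0], [0, 0, 0]]
    - [28, [-0.06, -0.068, 0], [0, 0, 0]]
    - [28, [-0.09, -0.1, 0], [0, 0, 0]]
    - [28, [-0.12, -0.13, 0], [0, 0, 0]]
    - [28, [-0.12, -0.13, 0], [0, 0, 0]]

```text
time: 6.5
eef_pos: [0.532, 0.0589, 0.021]
tcp_rot: [0.373, 0.6, 0.119, 0.697]
contact_force: [-0.4, 0.4, 0.3]
opening: 0.278
```

```bash
python3 - <<'E'
from h import *
st()
a=snap('scene','s5.png');b=snap('side','d5.png')
f=lambda im,u,v:cv2.resize(im[v:v+150,u:u+100,::-1],None,fx=4,fy=4,interpolation=cv2.INTER_CUBIC)
cv2.imwrite('pics/c5.png',np.hstack([f(a['color'],290,90),f(b['color'],190,150)]))
plan([*(G-.1*U-.08*U),.025],ori(17,42,-1))
plan([*(G-.1*U-.08*(U*.5+.5*np.array([.375,.927]))),.025],ori(42,42,-1))
E
```

```text
t 6.5 p [0.532  0.0589 0.021 ] x [ 0.251  0.614 -0.748] z [ 0.926 -0.378  0.   ] q [-0.41  0.28  2.18  0.94  0.96 -0.7 ] F [-0.4  0.4  0.3] op 0.27806263804436676
shift [0.07, 0.099, -0.207] turn [0.421, -0.377, 0.004] m 0.072 deg 50.9
shift [0.037, 0.062, -0.103] turn [0.214, -0.192, 0.004] m 0.038 deg 25.9
```

View pics/c5.png

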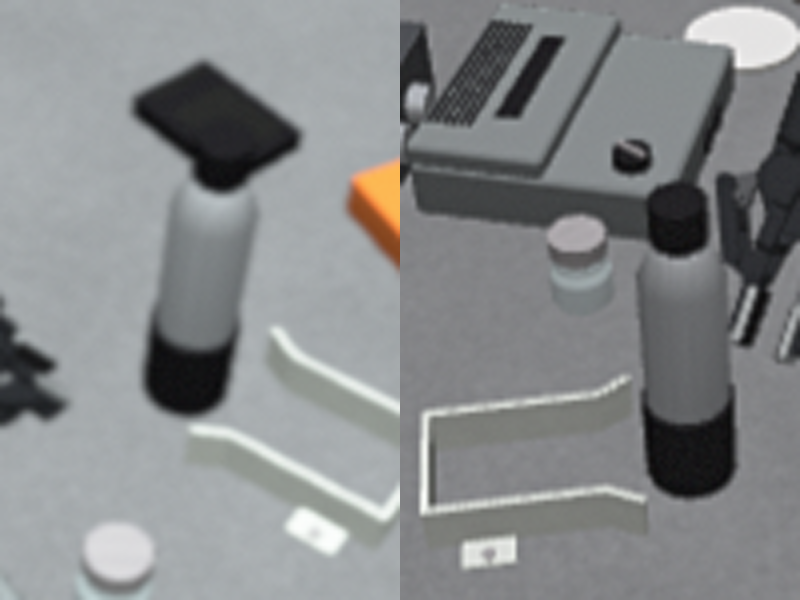

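```bash
python3 - <<'E'
from h import *
for n,p,g,th in(('scene',(336.25,193.25),(.664,.1674),.2932),('side',(262.5,274),(.6578,.1716),.2971)):
    f=foot(n,*p);v=f-np.array(g);c,s=np.cos(th),np.sin(th);print(f,[v@[c,s],v@[-s,c]])
E
```

```text
[0.56508029 0.14445278] [np.float64(-0.10133034376750183), np.float64(0.00662156566384693)]
[0.56424846 0.13927083] [np.float64(-0.09891731500664681), np.float64(-0.0035257368035055176)]
```

>>> play_rows:
  rows:
    - [19, [0.02, 0.02, -0.06], [0.1, -0.09, 0]]
    - [19, [0.03, 0.04, -0.1], [0.2, -0.18, 0]]
    - [19, [0.037, 0.062, -0.13], [0.21, -0.19, 0]]
    - [19, [0.037, 0.062, -0.13], [0.21, -0.19, 0]]
    - [19, [0.06, 0.08, -0.18], [0.3, -0.27, 0]]
    - [19, [0.07, 0.1, -0.207], [0.42, -0.377, 0]]
    - [19, [0.07, 0.1, -0.207], [0.42, -0.377, 0]]
    - [19, [0.07, 0.1, -0.207], [0.42, -0.377, 0]]
    - [19, [0.07, 0.1, -0.207], [0.42, -0.377, 0]]
    - [19, [0.07, 0.1, -0.207], [0.42, -0.377, 0]]

```text
time: 7.43
eef_pos: [0.498, 0.1214, 0.0242]
tcp_rot: [0.592, 0.384, -0.19, 0.683]
contact_force: [0.1, 0.0, -0.6]
opening: 0.191
```

```bash
python3 - <<'E'
from h import *
st()
plan([*(G-.1*U-.05*U),.025],ori(16.9,42,-1))
plan([*(G-.005*U-.033*U),.025],ori(16.9,42,-1))
E
```

```text
t 7.4333 p [0.498  0.1214 0.0242] x [ 0.632  0.195 -0.75 ] z [ 0.299 -0.954  0.004] q [-0.08  0.02  2.48  1.76  0.25 -0.49] F [ 0.1  0.  -0.6] op 0.19095254802080722
shift [0.041, 0.05, 0.005] turn [0.006, -0.002, 0.006] m 0.02 deg 0.8
shift [0.288, 0.33, 0.008] turn [0.006, -0.002, 0.006] m 0.132 deg 0.8
```

>>> play_rows:
  rows:
    - [19, [0.02, 0.025, 0], [0, 0, 0]]
    - [19, [0.04, 0.05, 0], [0, 0, 0]]
    - [19, [0.05, 0.062, 0], [0, 0, 0]]
    - [19, [0.06, 0.072, 0], [0, 0, 0]]
    - [19, [0.06, 0.072, 0], [0, 0, 0]]

```text
time: 7.85
eef_pos: [0.5267, 0.1277, 0.0251]
tcp_rot: [0.593, 0.383, -0.191, 0.682]
contact_force: [-0.5, 0.1, 0.4]
opening: 0.19
```

```bash
python3 - <<'E'
from h import *
st()
plan([*(G-.005*U-.033*U),.025],ori(16.9,42,-1))
E
```

```text
t 7.85 p [0.5267 0.1277 0.0251] x [ 0.634  0.194 -0.749] z [ 0.296 -0.955  0.004] q [-0.06  0.08  2.42  1.77  0.24 -0.48] F [-0.5  0.1  0.4] op 0.19030722715804171
shift [0.226, 0.255, -0.002] turn [0.004, -0.001, 0.006] m 0.102 deg 0.6
```

```bash
python3 - <<'E'
from h import *
plan([*(G-.143*U),.022],ori(22,31,-1))
E
```

```text
shift [0.002, -0.014, -0.004] turn [-0.042, 0.033, -0.117] m 0.004 deg 11.5
```

>>> play_rows:
  rows:
    - [19, [0, -0.007, 0], [-0.02, 0.015, -0.05]]
    - [19, [0, -0.014, -0.004], [-0.04, 0.03, -0.117]]
    - [19, [0, -0.014, -0.004], [-0.04, 0.03, -0.117]]
    - [19, [0, -0.014, -0.004], [-0.04, 0.03, -0.117]]

```text
time: 8.18
eef_pos: [0.5224, 0.1328, 0.0225]
tcp_rot: [0.555, 0.444, -0.21, 0.671]
contact_force: [-0.3, 0.3, -1.1]
opening: 0.187
```

```bash
python3 - <<'E'
from h import *
st()
for k in(.1,.038): plan([*(G-k*U),.022],ori(22,31,-1))
E
```

```text
t 8.1833 p [0.5224 0.1328 0.0225] x [ 0.518  0.211 -0.829] z [ 0.362 -0.932 -0.01 ] q [-0.05  0.08  2.36  1.03  0.28  0.21] F [-0.3  0.3 -1.1] op 0.18697097771077986
shift [0.08, 0.116, 0.028] turn [-0.011, -0.001, -0.033] m 0.043 deg 3.1
shift [0.195, 0.287, 0.043] turn [-0.011, -0.001, -0.033] m 0.105 deg 3.1
```

>>> play_rows:
  rows:
    - [19, [0.005, 0.008, 0.018], [-0.01, 0, -0.033]]
    - [19, [0.013, 0.02, 0.02], [-0.01, 0, -0.033]]
    - [19, [0.021, 0.032, 0.021], [-0.01, 0, -0.033]]
    - [19, [0.029, 0.044, 0.022], [-0.01, 0, -0.033]]
    - [19, [0.037, 0.056, 0.023], [-0.01, 0, -0.033]]
    - [19, [0.046, 0.068, 0.024], [-0.01, 0, -0.033]]
    - [19, [0.054, 0.08, 0.025], [-0.01, 0, -0.033]]
    - [19, [0.063, 0.092, 0.026], [-0.01, 0, -0.033]]
    - [19, [0.072, 0.104, 0.027], [-0.01, 0, -0.033]]
    - [19, [0.08, 0.116, 0.028], [-0.01, 0, -0.033]]

```text
time: 9.02
eef_pos: [0.5656, 0.1409, 0.0225]
tcp_rot: [0.539, 0.459, -0.223, 0.67]
contact_force: [-1.8, -0.4, 0.8]
opening: 0.192
```

```bash
python3 - <<'E'
from h import *
st()
for k in(.038,): plan([*(G-k*U),.024],ori(22,31,-1))
a=snap('scene','s6.png');b=snap('side','d6.png')
f=lambda im,u,v:cv2.resize(im[v:v+150,u:u+100,::-1],None,fx=4,fy=4,interpolation=cv2.INTER_CUBIC)
cv2.imwrite('pics/c6.png',np.hstack([f(a['color'],305,90),f(b['color'],190,150)]))
E
```

```text
t 9.0167 p [0.5656 0.1409 0.0225] x [ 0.479  0.196 -0.856] z [ 0.375 -0.927 -0.002] q [-0.02  0.18  2.24  0.76  0.3   0.48] F [-1.8 -0.4  0.8] op 0.19150121002284373
shift [0.101, 0.176, 0.019] turn [-0.001, -0.001, -0.002] m 0.061 deg 0.2
```

View pics/c6.png

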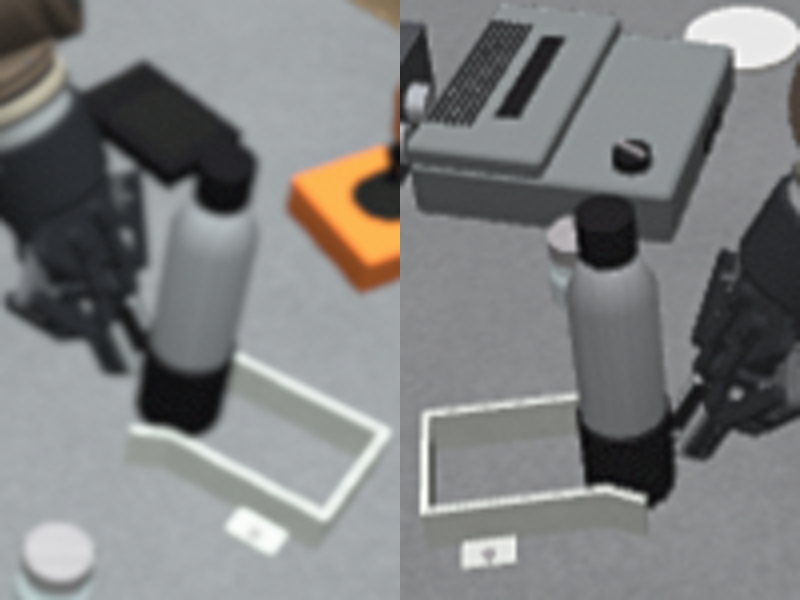

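```bash
python3 - <<'E'
from h import *
for n,t,g,th,bias in(('scene',(361.5,130),(.664,.1674),.2932,(.005,-.0036)),('side',(241.5,202),(.6578,.1716),.2971,(0.0002,.006))):
    f=onz(load(n),*t,.2)[:2]-bias;v=f-np.array(g);c,s=np.cos(th),np.sin(th);print(f,[v@[c,s],v@[-s,c]])
E
```

```text
[0.59292042 0.15504988] [np.float64(-0.07161557816359941), np.float64(0.008720151701398839)]
[0.59513833 0.15040262] [np.float64(-0.0661219271165009), np.float64(-0.0019246023857092428)]
```

>>> play_rows:
  rows:
    - [19, [0.008, 0.015, 0.002], [0, 0, 0]]
    - [19, [0.016, 0.03, 0.003], [0, 0, 0]]
    - [19, [0.025, 0.044, 0.005], [0, 0, 0]]
    - [19, [0.034, 0.059, 0.006], [0, 0, 0]]
    - [19, [0.042, 0.073, 0.008], [0, 0, 0]]
    - [19, [0.05, 0.088, 0.009], [0, 0, 0]]

```text
time: 9.62
eef_pos: [0.595, 0.1496, 0.0233]
tcp_rot: [0.539, 0.459, -0.223, 0.67]
contact_force: [-1.4, -1.1, -0.6]
opening: 0.192
```

>>> play_rows:
  rows:
    - [19, [0.008, 0.014, 0.001], [0, 0, 0]]
    - [19, [0.015, 0.028, 0.003], [0, 0, 0]]
    - [19, [0.023, 0.04, 0.004], [0, 0, 0]]
    - [19, [0.03, 0.053, 0.006], [0, 0, 0]]
    - [19, [0.037, 0.066, 0.007], [0, 0, 0]]
    - [19, [0.044, 0.078, 0.008], [0, 0, 0]]
    - [19, [0.044, 0.078, 0.008], [0, 0, 0]]

```text
time: 10.2
eef_pos: [0.6216, 0.1574, 0.025]
tcp_rot: [0.539, 0.458, -0.223, 0.671]
contact_force: [-0.9, -0.3, -0.1]
opening: 0.193
```

```bash
python3 - <<'E'
from h import *
st()
for k in(.038,): plan([*(G-k*U),.024],ori(22,31,-1))
a=snap('scene','s7.png');b=snap('side','d7.png')
f=lambda im,u,v:cv2.resize(im[v:v+150,u:u+100,::-1],None,fx=4,fy=4,interpolation=cv2.INTER_CUBIC)
cv2.imwrite('pics/c7.png',np.hstack([f(a['color'],325,90),f(b['color'],185,150)]))
E
```

```text
t 10.2 p [0.6216 0.1574 0.025 ] x [ 0.481  0.195 -0.855] z [ 0.374 -0.927 -0.001] q [0.02 0.28 2.1  0.66 0.31 0.61] F [-0.9 -0.3 -0.1] op 0.19317152604272342
shift [0.008, 0.006, -0.0] turn [-0.0, -0.0, -0.003] m 0.003 deg 0.3
```

View pics/c7.png

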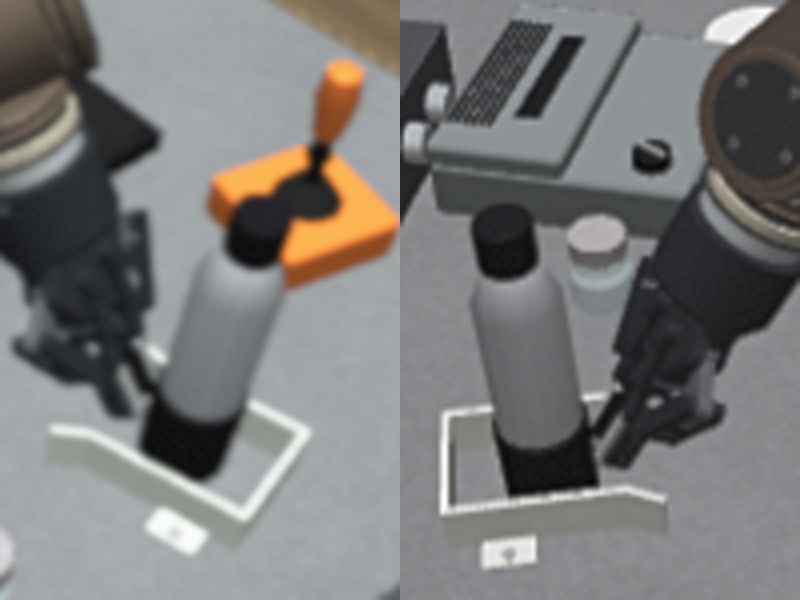

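```bash
python3 - <<'E'
from h import *
for n,t,g,th,bias in(('scene',(389.7,143.5),(.664,.1674),.2932,(.005,-.0036)),('side',(211.2,204.5),(.6578,.1716),.2971,(0.0002,.006))):
    f=onz(load(n),*t,.2)[:2]-bias;v=f-np.array(g);c,s=np.cos(th),np.sin(th);print(f,[v@[c,s],v@[-s,c]])
    C=load(n)
    for a in(-.015,-.005,.005):
        q=np.array(g)+a*np.array([c,s]); print(a,'cup top',proj(C,[*q,.06]).round(1),'cap',proj(C,[*q,.2]).round(1))
E
```

```text
[0.65597538 0.17368893] [np.float64(-0.005864554898710511), np.float64(0.008339797938513544)]
-0.015 cup top [371.2 186.9] cap [383.2 141.8]
-0.005 cup top [375.1 188.9] cap [387.6 143.8]
0.005 cup top [379.  190.9] cap [392.1 145.9]
[0.65351397 0.16652824] [np.float64(-0.005583007220842875), np.float64(-0.003594832270809715)]
-0.015 cup top [223.9 252.6] cap [216.9 203.3]
-0.005 cup top [219.4 253.1] cap [211.9 203.8]
0.005 cup top [214.9 253.6] cap [206.8 204.3]
```

>>> play_rows:
  rows:
    - [19, [-0.008, -0.015, -0.002], [0, 0, 0]]
    - [19, [-0.025, -0.044, -0.005], [0, 0, 0]]
    - [19, [-0.05, -0.088, -0.01], [0, 0, 0]]
    - [19, [-0.075, -0.132, -0.014], [0, 0, 0]]
    - [19, [-0.1, -0.176, -0.019], [0, 0, 0]]
    - [19, [-0.115, -0.2, -0.021], [0, 0, 0]]
    - [19, [-0.2, -0.16, -0.021], [0, 0, 0]]
    - [19, [-0.28, -0.12, -0.021], [0, 0, 0]]
    - [19, [-0.35, -0.08, -0.021], [0, 0, 0]]
    - [19, [-0.35, -0.08, -0.021], [0, 0, 0]]

```text
time: 11.13
eef_pos: [0.552, 0.1346, 0.1083]
tcp_rot: [0.54, 0.454, -0.22, 0.673]
contact_force: [0.2, -0.2, 0.3]
opening: 0.189
```

```bash
python3 - <<'E'
from h import *
st()
a=snap('scene','s8.png');b=snap('side','d8.png')
f=lambda im,u,v:cv2.resize(im[v:v+150,u:u+100,::-1],None,fx=4,fy=4,interpolation=cv2.INTER_CUBIC)
cv2.imwrite('pics/c8.png',np.hstack([f(a['color'],325,90),f(b['color'],185,150)]))
# other objects: difference from the start outside arm
for n in('scene','side'):
    i=cv2.absdiff(cv2.imread(f'pics/{n[0] if n=="scene" else "d"}0.png'),cv2.imread(f'pics/{"s" if n=="scene" else "d"}8.png')).max(2)
    k,_,S,_=cv2.connectedComponentsWithStats((i>40).astype('uint8'));print(n,[s.tolist() for s in S[1:] if s[4]>15])
E
```

```text
t 11.1333 p [0.552  0.1346 0.1083] x [ 0.49   0.194 -0.85 ] z [ 0.374 -0.928  0.004] q [-0.03 -0.04  2.26  0.5   0.45  0.75] F [ 0.2 -0.2  0.3] op 0.18864636136226143
scene [[119, 0, 26, 44, 396], [152, 0, 10, 2, 17], [180, 0, 32, 14, 323], [172, 0, 170, 157, 8833], [133, 2, 15, 15, 99], [152, 10, 7, 8, 27], [264, 132, 16, 20, 280], [377, 136, 19, 24, 301], [260, 153, 24, 55, 1000], [359, 160, 31, 51, 682]]
side [[263, 0, 263, 237, 17746], [482, 0, 48, 87, 2188], [530, 157, 28, 22, 277], [325, 161, 10, 5, 30], [519, 193, 41, 72, 1458], [287, 203, 19, 31, 256], [206, 204, 17, 16, 228], [208, 240, 27, 35, 428]]
```

View pics/c8.png

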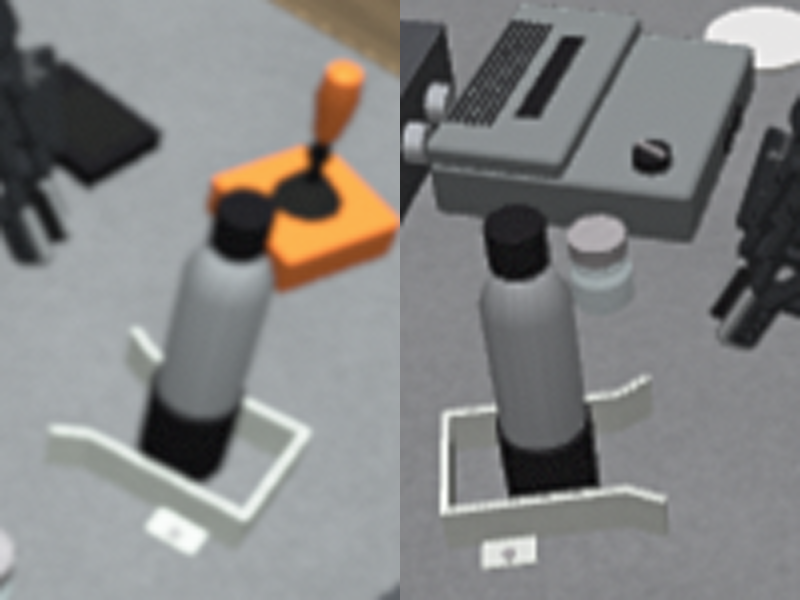

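```bash
python3 - <<'E'
from h import *
for n,t,g,th,bias in(('scene',(386,140.8),(.664,.1674),.2932,(.005,-.0036)),('side',(214.2,204.5),(.6578,.1716),.2971,(0.0002,.006))):
    f=onz(load(n),*t,.2)[:2]-bias;v=f-np.array(g);c,s=np.cos(th),np.sin(th);print(f,[v@[c,s],v@[-s,c]])
    C=load(n)
    for a in(-.02,-.012,-.005):
        for l in(0,.004):
            q=np.array(g)+a*np.array([c,s])+l*np.array([-s,c]);tt=np.linspace(0,2*np.pi,60)
            k=np.array([proj(C,[q[0]+.027*np.cos(w),q[1]+.027*np.sin(w),.06]) for w in tt]); print(a,l,'cup rim umin/max vmax',k[:,0].min().round(1),k[:,0].max().round(1),k[:,1].max().round(1))
a=load('scene')['color'];b=load('side')['color']
for n,im,u0,v0 in(('scene',a,350,172),('side',b,200,235)):
    cv2.imwrite(f'pics/z_{n}.png',cv2.resize(im[v0:v0+50,u0:u0+50,::-1],None,fx=8,fy=8,interpolation=cv2.INTER_CUBIC))
cv2.imwrite('pics/z.png',np.hstack([cv2.imread('pics/z_scene.png'),cv2.imread('pics/z_side.png')]))
E
```

```text
[0.64595254 0.17324888] [np.float64(-0.015586835520217406), np.float64(0.01081529366850469)]
-0.02 0 cup rim umin/max vmax 357.4 381.2 195.0
-0.02 0.004 cup rim umin/max vmax 358.3 382.0 193.9
-0.012 0 cup rim umin/max vmax 360.5 384.3 196.6
-0.012 0.004 cup rim umin/max vmax 361.4 385.1 195.5
-0.005 0 cup rim umin/max vmax 363.1 387.0 198.1
-0.005 0.004 cup rim umin/max vmax 364.0 387.9 197.0
[0.64754312 0.16571823] [np.float64(-0.011529405396473912), np.float64(-0.0026214013258235216)]
-0.02 0 cup rim umin/max vmax 214.0 238.2 261.1
-0.02 0.004 cup rim umin/max vmax 214.1 238.4 262.5
-0.012 0 cup rim umin/max vmax 210.4 234.7 261.6
-0.012 0.004 cup rim umin/max vmax 210.5 234.8 262.9
-0.005 0 cup rim umin/max vmax 207.3 231.5 261.9
-0.005 0.004 cup rim umin/max vmax 207.3 231.6 263.3
```

View pics/z.png

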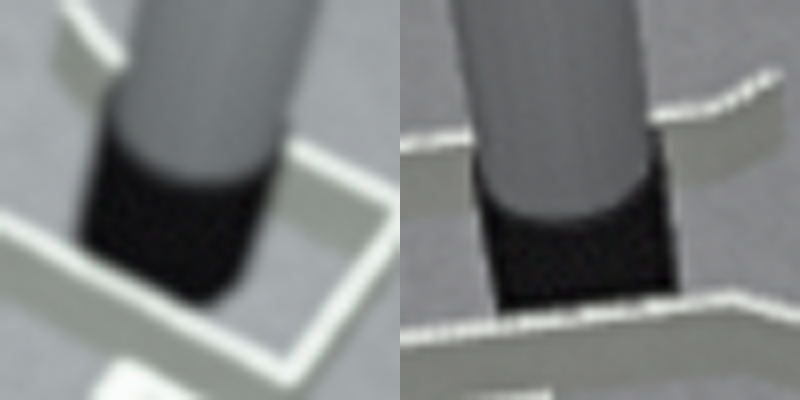

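```bash
python3 -c "
from h import *
st();print(ctrl.sign_off())"
```

```text
t 11.2333 p [0.5492 0.1348 0.1034] x [ 0.483  0.195 -0.854] z [ 0.374 -0.927 -0.   ] q [-0.03 -0.03  2.26  0.5   0.45  0.75] F [-0.5 -0.2 -0.8] op 0.1922888358463756
the job is handed in; nothing more can be done
None
```

I pushed the bottle low on its foot cup with the part-closed fingertips and handed the job in at 11.2 s. The first push took it diagonally to the guard's mouth, and the second took it along the guard's axis into the bay.

**Position:** In the last pictures it stands upright with its foot centre about 10 mm short of the bay's centre. The limit for the foot to be wholly inside is 23 mm. Estimates from the cup rim and the cap ranged from 8 to 16 mm, and the sideways position differed by about 10 mm between the cameras, but both show the foot inside the walls.

**Lean:** At the end of the last push the cap sat about 6 to 10 mm further forward than it does now. The bottle was probably leaning about 2° under the push, or else it shifted slightly as I backed off. It stood straight once released.

**Rest of the board:** In the scene view, nothing changed except the arm and the bottle. The side view also showed one small patch of change (about 30 pixels) at the edge of the far cartridge. I put that down to the arm, because the scene view shows that cartridge unmoved. Contact forces stayed at a few newtons in every reading I took. The hand ended about 0.1 m clear of the bottle.

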